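# Build the sieve column for an egg count

## Robot

A 7-joint arm with a two-finger parallel gripper is mounted at the origin on the work surface. World frame = base frame: x ahead of the robot, y to its left, z up, the work surface at z = 0. Lengths are in m, angles in rad, forces in N, time in s.
With the tool pointing down it reaches from about 0.4 to 0.925 m from the base axis. Payload 4.1 kg.
Tool frame: the origin (TCP) lies on the centre line of the jaws, within the pads' length; the fingertips stand 14 mm ahead of it and the grasp point (between the pads) lies 5 mm behind it (bot.tip_reach is the distance from the TCP to the fingertips, in m); z points along the fingers, y is the line along which they close (so a half turn about z gives the same grasp; the last joint's range is limited). The gripper opens to 85 mm and grips with 20 to 120 N. Pads are 22 mm wide; open, the fingers measure 114 mm over their backs; the gripper's body (76 mm by 85 mm) begins 54 mm behind the grasp point. The pads swing forward as they close: fully open they stand 13 mm farther back than shut.
Start: joints at [-1.322, 0.398, 0.045, 1.537, -0.019, 1.207, -0.051], TCP at [0.222, 0.611, 0.245] pointing down, gripper open.
Joint ranges: [-2.82, 2.82], [-0.49, 2.23], [-1.37, 1.46], [0, 2.46], [-1.36, 4.5], [0.23, 2], [-2.94, 2.94]. Speed limits (rad/s): [2.57, 2.57, 3.14, 3.14, 3.14, 3.14, 3.14].

## Interface

Orientations are given as a unit quaternion [x, y, z, w].
In Python, from workcell import bot, capture, ticket gives the robot as it stands.
- The arm moves only by the tool move_arm, never from a script. Its argument "rows" is a list of rows, each a list of 3 entries, a list of its own where there are three numbers: the shift along the tool's x, y, z in m, then the turn, a rotation vector about the tool's x, y, z in degrees, then the opening, from -1 (shut) to 1 (fully open). A call has 1 to 10 rows; each row is the pose to reach, as a shift and turn from the pose commanded when the call began, along the tool's axes at that moment; what a row does not reach only later rows make up. A row lasts 1/8 s, in which the tool goes at most 62.5 mm and 10.7 degrees, less where a joint would pass 70% of its speed; a pose out of reach is approached as far as the arm can. A call with a gripper value outside its range is refused whole. The fingers move at their own pace and stop on an object; "grip_force" is the grip in N (left out, the last holds). Time passes only in rows, so rows that repeat a pose let the fingers close. It gives the time, the measured TCP pose, the force, the opening and the grip force at its end, in the units of the state.
- bot.state(): the state, without advancing time (a new reading comes with each control period).
- capture(name): name is "side" or "top"; returns a dict with "frame" (420x560x3 uint8, red, green, blue), "z_map" (420x560 float32, m along the optical axis (not along the pixel's ray), 0 where there is no reading), "fx", "fy", "cx", "cy" (pixels), "k1" (the pictures are not rectified: a ray, as slopes to the right and down, at radius r is drawn at 1 + k1 r^2 times it, then the intrinsics apply), "xyz" and "rotation" of the camera in the world. Camera axes: x right, y down, z forward; pixel columns grow to the right and rows downward; lengths in m; the calibration is good to about 2 mm. A picture is of the moment at which its call begins.
- ticket.sign_off(): hands the job in; it is judged then, once.
The state is a dict: "time": time; "joints": joint angles; "joint_velocities": joint speeds; "effort": joint torques, N m; "position": TCP position; "ee_rot": TCP orientation; "force": force on the tool from outside, world axes, zero at the start; "moment": the same for the moment, N m; "width": finger opening in m; "gripper_force": force on a finger pad.
Only numpy, scipy, OpenCV 4.12 (cv2) and the standard library are available. Lean on these libraries where they do the work, as an engineer would, in place of code of your own. Each camera call takes 0.05 s, during which the arm holds its last target. There are 200 camera calls.

## Task

Put the washing-sieve column together on the receiver that is stuck to the counter: first the fine sieve on the receiver, then the medium, then the coarse on top of that, and last the cover. Seat every piece fully home in the one below, upright, let go of it, and leave the sample pot, the slide box and the stain bottle as they are.

Things in the scene. Friction and masses are not known exactly. Their poses are not given: they have to be found in the camera images.
- receiver: Bottom piece of the column: plain steel cup without gauze on a black suction foot (96 mm across, 8 mm high) that holds it to the counter. Cup 60 mm outside, 54 mm bore, rim 46 mm and inner floor 16 mm above the counter. A hose outlet, 10 mm thick, 18 mm up, reaches 51 mm out along its -x. Origin: centre of the foot's underside; z is the cup's axis.
- fine_sieve: Steel sieve, lowest of three: 32 mm tall, dense opaque gauze, about 0.11 kg. Frame 60 mm across, 54 mm bore, open above; a 50 mm skirt, 8 mm tall, below its shoulder drops with 2 mm play into the piece beneath until the shoulder rests on that rim. Origin: centre of the skirt's underside; z up; any yaw. Grip across the frame from above, fingertips above the shoulder.
- medium_sieve: Steel sieve, middle one: 46 mm tall, 5.4 mm gauze, about 0.14 kg. Frame 60 mm across, 54 mm bore, open above; a 50 mm skirt, 8 mm tall, below its shoulder drops with 2 mm play into the piece beneath until the shoulder rests on that rim. Origin: centre of the skirt's underside; z up; any yaw. Grip across the frame from above, fingertips above the shoulder.
- coarse_sieve: Steel sieve, tallest: 62 mm tall, open 13 mm grid, about 0.18 kg. Frame 60 mm across, 54 mm bore, open above; a 50 mm skirt, 8 mm tall, below its shoulder drops with 2 mm play into the piece beneath until the shoulder rests on that rim. Origin: centre of the skirt's underside; z up; any yaw. Grip across the frame from above, fingertips above the shoulder.
- cover: Steel cover, about 0.10 kg: a closed round plate 60 mm across, its top face 13 mm above the underside, with a 50 mm skirt 8 mm tall below (fits the sieves' bore, 2 mm play) and a black round knob in the middle, 22 mm diameter from 18 to 41 mm, top at 43 mm above the underside. Origin: centre of the skirt's underside; z up the axis. Take it by the knob from above.
- sample_pot: Bystander: white sample pot with a yellow screw cap, 45 mm diameter, 58 mm tall. Origin: centre of its underside.
- slide_box: Bystander: closed blue box for microscope slides, 87 x 102 x 35 mm. Origin: centre of its underside.
- stain_bottle: Bystander: amber reagent bottle with a black cap, 56 mm diameter, 115 mm tall. Origin: centre of its underside.

How it is judged:
On the way, in this order (a step that is already met when the one before it is completed fails the run):
1. the fine sieve is fully home on the receiver (horizontal distance between fine_sieve and receiver below 0.004 m and z of fine_sieve in the frame of receiver between 0.035 and 0.0405 m and angle between fine_sieve's own z axis and vertical below 0.05 rad), for 0.2 s.
2. the medium sieve is fully home on the fine sieve (all of step 1 and horizontal distance between medium_sieve and fine_sieve below 0.004 m and z of medium_sieve in the frame of fine_sieve between 0.021 and 0.0265 m and angle between medium_sieve's own z axis and vertical below 0.05 rad), for 0.2 s.
3. the coarse sieve is fully home on the medium sieve (all of step 2 and horizontal distance between coarse_sieve and medium_sieve below 0.004 m and z of coarse_sieve in the frame of medium_sieve between 0.035 and 0.0405 m and angle between coarse_sieve's own z axis and vertical below 0.05 rad), for 0.2 s.
At the end, for the whole second after the job is handed in: The column stands on the receiver in the order fine, medium, coarse, cover from the bottom: each piece's skirt is in the piece below, its axis within 4 mm of that piece's, its shoulder down on the rim to within 2.5 mm, upright within 0.05 rad, and at rest (slower than 0.02 m/s) (all of step 3 and horizontal distance between cover and coarse_sieve below 0.004 m and z of cover in the frame of coarse_sieve between 0.051 and 0.0565 m and angle between cover's own z axis and vertical below 0.05 rad and linear speed of each of fine_sieve, medium_sieve, coarse_sieve, cover below 0.02 m/s); the robot touches nothing.
It fails at once if the sample pot is shifted by more than 30 mm or tipped over (distance of sample_pot from where it was at the start of the episode above 0.03 m or angle between sample_pot's own z axis and vertical above 0.35 rad).
It fails at once if the slide box is shifted by more than 30 mm or tipped over (distance of slide_box from where it was at the start of the episode above 0.03 m or angle between slide_box's own z axis and vertical above 0.35 rad).
It fails at once if the stain bottle is shifted by more than 30 mm or tipped over (distance of stain_bottle from where it was at the start of the episode above 0.03 m or angle between stain_bottle's own z axis and vertical above 0.35 rad).
It also fails if it takes over 106 s, if anything falls off the work surface, if the arm or the gripper's body presses on something with over 40 N, if the wrist force passes 120 N, or if a joint passes its speed limit or range.

## Working session

There is one attempt and no reset: what is moved stays moved. The work goes in short steps, Python scripts to look and compute and a tool call to move; the robot and the scene stay as the last step left them, time stands still between calls to the robot, and variables do not carry over. Pictures are saved under pics/ and viewed, at most 14 in all, crops included, and the job is handed in when it is done.

Besides the shell and the picture viewer there is one more tool, called by a JSON object that holds its "method" and its "body". move_arm: Moves the arm, as the interface text tells. Its arguments: {"type":"object","properties":{"rows":{"type":"array","items":{"type":"array"}},"grip_force":{"type":"number"}},"required":["rows"]}

```bash
mkdir -p pics; ls; cat > h.py <<'E'
import numpy as np, cv2
from scipy.spatial.transform import Rotation as R
from workcell import bot, capture, ticket
def rot(c):
    r=np.array(c["rotation"],float)
    return r if r.shape==(3,3) else R.from_quat(r).as_matrix()
def cloud(c):
    h,w=c["z_map"].shape
    K=np.array([[c["fx"],0,c["cx"]],[0,c["fy"],c["cy"]],[0,0,1.]])
    uv=np.stack(np.meshgrid(np.arange(w),np.arange(h)),-1).reshape(-1,1,2).astype(np.float64)
    s=cv2.undistortPoints(uv,K,np.array([c["k1"],0,0,0,0.])).reshape(h,w,2)
    z=c["z_map"].astype(float)[...,None]
    p=np.concatenate([s*z,z],-1)@rot(c).T+np.array(c["xyz"])
    p[c["z_map"]==0]=np.nan
    return p
def save(c,n): cv2.imwrite("pics/"+n+".png",c["frame"][...,::-1])
E
python3 - <<'E'
from h import *
s=bot.state(); print(s, bot.tip_reach)
for n in("side","top"):
    c=capture(n); save(c,n+"0"); np.save(n+"0.npy",c,allow_pickle=True)
    print(n,{k:v for k,v in c.items() if k not in("frame","z_map")}, (c["z_map"]>0).mean())
E
```

```text
pics
{'time': 0.0, 'joints': array([-1.32200178,  0.39918266,  0.04504276,  1.53786624, -0.01869215,
        1.20687704, -0.0506821 ]), 'joint_velocities': array([-1.01758956e-03,  1.51403182e-05, -3.29954734e-04, -1.15802593e-03,
        5.87977530e-05, -1.34308598e-04,  2.26783873e-04]), 'effort': array([-4.49771751e-04, -4.75124717e+01,  1.36483770e+00, -2.54227495e+01,
        1.16967154e-02,  9.23759508e-03,  3.84271814e-06]), 'position': array([0.22131865, 0.61053023, 0.24427577]), 'ee_rot': array([ 1.72960591e-01,  9.84928282e-01, -9.51282268e-04, -9.43563733e-05]), 'force': array([-0.53097896, -0.41469344,  0.17774481]), 'moment': array([0.00456623, 0.04035499, 0.01570295]), 'gripper_force': 0.0, 'width': 0.08544045902334685} 0.014
side {'fx': 467.1526809090989, 'fy': 467.1526809090989, 'cx': 279.37770183420986, 'cy': 213.44418401562436, 'k1': -0.16243999737305334, 'xyz': array([ 0.57067493, -0.83158479,  0.6245869 ]), 'rotation': array([ 8.88772725e-01, -1.92126487e-02,  4.91986145e-04, -4.57945058e-01])} 0.995969387755102
top {'fx': 524.5947597084987, 'fy': 524.5947597084987, 'cx': 286.2719617736371, 'cy': 208.05017760308525, 'k1': -0.17788568137932945, 'xyz': array([ 0.52256857, -0.00823067,  1.54369462]), 'rotation': array([ 0.71574655, -0.69753672,  0.0201298 , -0.02727991])} 0.9962542517006803
```

View pics/side0.png

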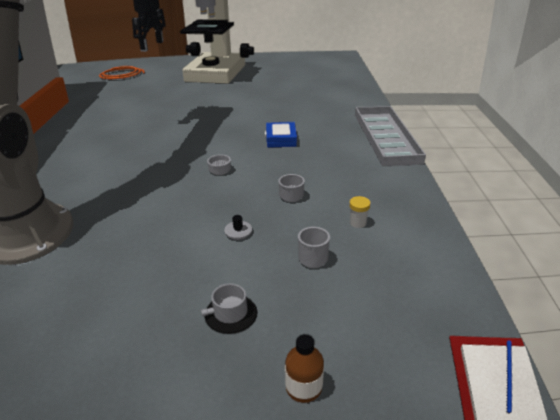

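View pics/top0.png

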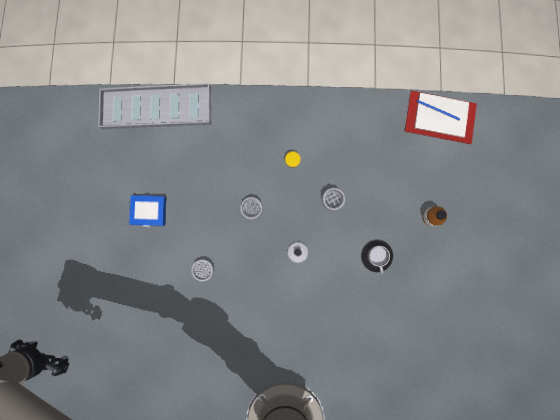

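```bash
cat >> h.py <<'E'
from scipy.optimize import least_squares
def fit(p,mask,r):
    """centre of a circle of known outer radius r enclosing the points' rim"""
    q=p[mask][:,:2]
    import cv2
    (x,y),rr=cv2.minEnclosingCircle(q.astype(np.float32)*1000)
    return np.array([x,y])/1000,rr/1000
E
python3 - <<'E'
from h import *
roi={"side":dict(fine=(219,165),medium=(291,187),coarse=(313,247),cover=(238,228),recv=(230,303),pot=(360,212),box=(281,134),bottle=(304,370)),
"top":dict(fine=(202,270),medium=(251,208),coarse=(333,198),cover=(298,252),recv=(377,255),pot=(293,159),box=(148,210),bottle=(434,214))}
for n in roi:
    c=np.load(n+"0.npy",allow_pickle=True).item(); p=cloud(c)
    for o,(u,v) in roi[n].items():
        w=22 if n=="top" else 34
        sub=p[max(v-w,0):v+w,u-w:u+w].reshape(-1,3); sub=sub[np.isfinite(sub[:,2])]
        tab=np.median(sub[sub[:,2]<0.008,2])
        zt=np.percentile(sub[sub[:,2]>0.008,2],97) 
        for lo,hi in ((zt-0.006,zt+.006),(0.008,.2)):
            m=(sub[:,2]>lo)&(sub[:,2]<hi)
            print(n,o,"tab %.4f top %.4f"%(tab,zt),m.sum(),*[np.round(a,4) for a in fit(sub,m,0)],np.round(sub[m].mean(0),4))
E
```

```text
side fine tab 0.0003 top 0.0337 120 [0.4382 0.2505] 0.0332 [0.438  0.2506 0.0316]
side fine tab 0.0003 top 0.0337 398 [0.4376 0.2507] 0.0338 [0.438  0.2483 0.0227]
side medium tab 0.0002 top 0.0471 145 [0.6221 0.1132] 0.033 [0.6212 0.1133 0.045 ]
side medium tab 0.0002 top 0.0471 606 [0.6229 0.1123] 0.0335 [0.6213 0.1086 0.0311]
side coarse tab -0.0003 top 0.0625 237 [ 0.6515 -0.1218] 0.0329 [ 0.6521 -0.1226  0.0608]
side coarse tab -0.0003 top 0.0625 1105 [ 0.652  -0.1222] 0.0331 [ 0.6521 -0.1274  0.041 ]
side cover tab -0.0002 top 0.0434 65 [ 0.4981 -0.0254] 0.0112 [ 0.4979 -0.0268  0.042 ]
side cover tab -0.0002 top 0.0434 453 [ 0.499  -0.0265] 0.0329 [ 0.4987 -0.0308  0.0191]
side recv tab 0.0001 top 0.0461 265 [ 0.4919 -0.2582] 0.0309 [ 0.4929 -0.2603  0.0441]
side recv tab 0.0001 top 0.0461 1322 [ 0.4875 -0.2589] 0.0461 [ 0.4911 -0.2608  0.0266]
side pot tab 0.0001 top 0.0620 220 [ 0.7255 -0.0645] 0.0954 [ 0.7495 -0.0249  0.0586]
side pot tab 0.0001 top 0.0620 517 [ 0.7255 -0.0645] 0.0954 [ 0.754  -0.0232  0.0444]
side box tab 0.0004 top 0.0380 442 [0.6076 0.4189] 0.0646 [0.607
[... 934 characters left out ...]
 0.4972 -0.0273  0.0168]
top recv tab 0.0009 top 0.0485 62 [ 0.4933 -0.2608] 0.0304 [ 0.4922 -0.2585  0.0467]
top recv tab 0.0009 top 0.0485 541 [ 0.4895 -0.2519] 0.0718 [ 0.4919 -0.261   0.02  ]
top pot tab -0.0007 top 0.0638 80 [ 0.762  -0.0061] 0.022 [ 0.7597 -0.0051  0.0603]
top pot tab -0.0007 top 0.0638 217 [ 0.7714 -0.0085] 0.073 [ 0.7621 -0.0068  0.0528]
top box tab -0.0009 top 0.0396 491 [0.606 0.419] 0.0643 [0.607  0.4195 0.0363]
top box tab -0.0009 top 0.0396 1054 [0.6002 0.4151] 0.0757 [0.6068 0.4167 0.0328]
top bottle tab 0.0001 top 0.1171 56 [ 0.6122 -0.4211] 0.0131 [ 0.6114 -0.4204  0.115 ]
top bottle tab 0.0001 top 0.1171 381 [ 0.6086 -0.4243] 0.0703 [ 0.6091 -0.4127  0.0742]
```

{"method": "move_arm", "body": {"rows": [[[-0.327, -0.266, 0.094], [0, 0, -20], 1], [[-0.327, -0.266, 0.094], [0, 0, -20], 1], [[-0.327, -0.266, 0.094], [0, 0, -20], 1], [[-0.327, -0.266, 0.094], [0, 0, -20], 1], [[-0.327, -0.266, 0.094], [0, 0, -20], 1], [[-0.327, -0.266, 0.094], [0, 0, -20], 1], [[-0.327, -0.266, 0.094], [0, 0, -20], 1], [[-0.327, -0.266, 0.094], [0, 0, -20], 1], [[-0.327, -0.266, 0.094], [0, 0, -20], 1], [[-0.327, -0.266, 0.094], [0, 0, -20], 1]], "grip_force": 25}}

```text
time: 1.35
position: [0.4376, 0.2513, 0.1515]
ee_rot: [-0.002, 1.0, 0.0, -0.0]
force: [-0.5, 0.4, 1.0]
width: 0.0853
gripper_force: 0.0
```

```bash
cat >> h.py <<'E'
def go(x,y,z,yawy=90):
    """shift/turn to bring TCP to x,y,z pointing down with tool y at world angle yawy (deg)"""
    s=bot.state(); r=R.from_quat(s["ee_rot"])
    d=r.inv().apply(np.array([x,y,z])-s["position"])
    a=np.radians(yawy); Y=np.array([np.cos(a),np.sin(a),0]); Z=np.array([0,0,-1.])
    T=R.from_matrix(np.stack([np.cross(Y,Z),Y,Z],1))
    t=np.degrees((r.inv()*T).as_rotvec())
    print("t %.2f"%s["time"],"pos",np.round(s["position"],4),"F",np.round(s["force"],1),"w %.4f"%s["width"],"j7 %.2f"%s["joints"][6]," shift",np.round(d,4),"turn",np.round(t,1))
E
python3 - <<'E'
from h import *
go(.4385,.2488,.022,90)
E
```

```text
t 1.35 pos [0.4376 0.2513 0.1515] F [-0.5  0.4  1. ] w 0.0853 j7 1.02  shift [-0.0009 -0.0026  0.1294] turn [ 0.  -0.   0.2]
```

{"method": "move_arm", "body": {"rows": [[[-0.001, -0.0026, 0.06], [0, 0, 0], 1], [[-0.001, -0.0026, 0.1], [0, 0, 0], 1], [[-0.001, -0.0026, 0.1294], [0, 0, 0], 1], [[-0.001, -0.0026, 0.1294], [0, 0, 0], 1], [[-0.001, -0.0026, 0.1294], [0, 0, 0], -1], [[-0.001, -0.0026, 0.1294], [0, 0, 0], -1], [[-0.001, -0.0026, 0.1294], [0, 0, 0], -1], [[-0.001, -0.0026, 0.1294], [0, 0, 0], -1], [[-0.001, -0.0026, 0.1294], [0, 0, 0], -1], [[-0.001, -0.0026, 0.1294], [0, 0, 0], -1]], "grip_force": 20}}

```text
time: 2.6
position: [0.4404, 0.2486, 0.0238]
ee_rot: [-0.001, 1.0, 0.001, 0.001]
force: [-1.7, 2.2, 7.1]
width: 0.0602
gripper_force: 21.6
```

```bash
python3 - <<'E'
from h import *
go(.4385,.2488,.022,0)
s=bot.state();print(s["gripper_force"])
c=capture("side"); cv2.imwrite("pics/s1.png",cv2.resize(c["frame"][100:230,140:320,::-1],None,fx=4,fy=4))
E
```

```text
t 2.60 pos [0.4404 0.2486 0.0238] F [-1.7  2.2  7.1] w 0.0602 j7 1.07  shift [0.0019 0.0002 0.0018] turn [ 0.3 -0.  90.1]
21.5948948264122
```

View pics/s1.png

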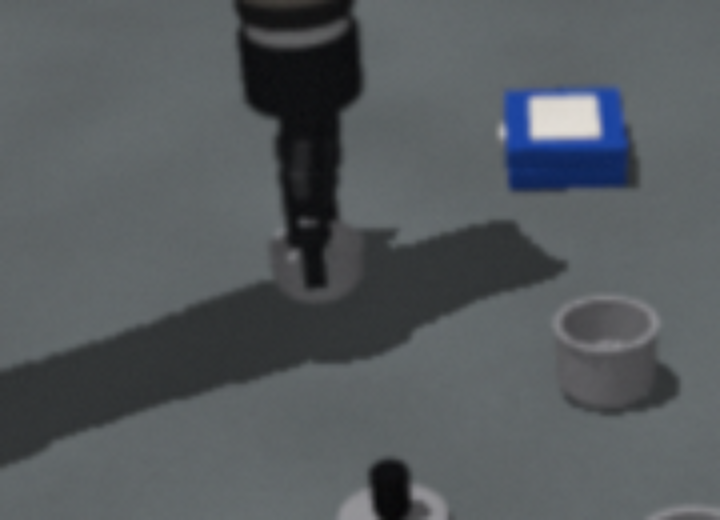

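{"method": "move_arm", "body": {"rows": [[[0, 0, -0.001], [0, 0, 0], 1], [[0, 0, -0.001], [0, 0, 0], 1], [[0, 0, -0.001], [0, 0, 0], 1], [[0, 0, -0.001], [0, 0, 10], 1], [[0, 0, -0.001], [0, 0, 20], 1], [[0, 0, -0.001], [0, 0, 30], 1], [[0, 0, -0.001], [0, 0, 40], 1], [[0, 0, -0.001], [0, 0, 50], 1], [[0, 0, -0.001], [0, 0, 60], 1], [[0, 0, -0.001], [0, 0, 70], 1]]}}

```text
time: 3.9
position: [0.4392, 0.2469, 0.0228]
ee_rot: [0.575, 0.818, -0.0, -0.0]
force: [0.8, -0.3, -0.4]
width: 0.0857
gripper_force: 0.0
```

{"method": "move_arm", "body": {"rows": [[[0, 0, -0.001], [0, 0, 10], 1], [[0, 0, -0.001], [0, 0, 20], 1], [[0, 0, -0.001], [0, 0, 20], 1], [[0, 0, -0.001], [0, 0, 20], -1], [[0, 0, -0.001], [0, 0, 20], -1], [[0, 0, -0.001], [0, 0, 20], -1], [[0, 0, -0.001], [0, 0, 20], -1], [[0, 0, -0.001], [0, 0, 20], -1], [[0, 0, -0.001], [0, 0, 20], -1]], "grip_force": 30}}

```text
time: 5.03
position: [0.4393, 0.247, 0.0242]
ee_rot: [0.706, 0.708, 0.0, -0.0]
force: [-1.6, -0.4, 5.6]
width: 0.0584
gripper_force: 32.2
```

```bash
python3 - <<'E'
from h import *
go(.4925,-.2593,.16,0)
E
```

```text
t 5.03 pos [0.4393 0.247  0.0242] F [-1.6 -0.4  5.6] w 0.0584 j7 -0.21  shift [-0.5064  0.0523 -0.136 ] turn [-0.  -0.   0.1]
```

{"method": "move_arm", "body": {"rows": [[[0, 0, -0.03], [0, 0, 0], -1], [[0, 0, -0.08], [0, 0, 0], -1], [[0, 0, -0.136], [0, 0, 0], -1], [[-0.06, 0.006, -0.136], [0, 0, 0], -1], [[-0.11, 0.012, -0.136], [0, 0, 0], -1], [[-0.17, 0.018, -0.136], [0, 0, 0], -1], [[-0.23, 0.024, -0.136], [0, 0, 0], -1], [[-0.29, 0.03, -0.136], [0, 0, 0], -1], [[-0.35, 0.036, -0.136], [0, 0, 0], -1], [[-0.41, 0.042, -0.136], [0, 0, 0], -1]]}}

```text
time: 6.28
position: [0.4818, -0.1646, 0.1595]
ee_rot: [0.706, 0.708, 0.0, 0.0]
force: [0.6, 1.0, -0.6]
width: 0.058
gripper_force: 33.6
```

```bash
python3 - <<'E'
from h import *
go(.4925,-.2593,.14,0)
E
```

```text
t 6.28 pos [ 0.4818 -0.1646  0.1595] F [ 0.6  1.  -0.6] w 0.0580 j7 0.55  shift [-0.0948  0.0105  0.0195] turn [ 0.  -0.   0.1]
```

{"method": "move_arm", "body": {"rows": [[[-0.05, 0.005, 0.02], [0, 0, 0], -1], [[-0.095, 0.0105, 0.04], [0, 0, 0], -1], [[-0.095, 0.0105, 0.067], [0, 0, 0], -1], [[-0.095, 0.0105, 0.067], [0, 0, 0], -1], [[-0.095, 0.0105, 0.067], [0, 0, 0], -1], [[-0.095, 0.0105, 0.067], [0, 0, 0], -1]]}}

```text
time: 7.02
position: [0.4935, -0.2574, 0.094]
ee_rot: [0.706, 0.708, 0.001, 0.001]
force: [0.7, 0.4, -1.1]
width: 0.0587
gripper_force: 33.6
```

```bash
python3 - <<'E'
from h import *
for i in range(4):
    c=capture("side"); go(.4925,-.2593,.062,0)
np.save("side1.npy",c,allow_pickle=True)
t=capture("top"); np.save("top1.npy",t,allow_pickle=True)
a=cv2.resize(c["frame"][230:345,165:305,::-1],(560,460),interpolation=cv2.INTER_CUBIC)
b=cv2.resize(t["frame"][225:285,347:407,::-1],(240,240),interpolation=cv2.INTER_CUBIC)
im=np.zeros((460,800,3),np.uint8); im[:,:560]=a; im[:240,560:]=b
cv2.imwrite("pics/s2.png",im)
E
```

```text
t 7.08 pos [ 0.4934 -0.2575  0.0939] F [-0.1  0.9 -1.8] w 0.0581 j7 0.82  shift [-0.0018 -0.001   0.0319] turn [0.1 0.  0.2]
t 7.12 pos [ 0.4933 -0.2575  0.0938] F [ 0.1  0.7 -1.7] w 0.0582 j7 0.82  shift [-0.0018 -0.0009  0.0318] turn [0.1 0.  0.1]
t 7.17 pos [ 0.4931 -0.2575  0.0937] F [-0.8 -0.3 -2.2] w 0.0582 j7 0.82  shift [-0.0018 -0.0007  0.0317] turn [0.1 0.  0.1]
t 7.22 pos [ 0.493  -0.2576  0.0935] F [-0.5 -0.3 -0.9] w 0.0583 j7 0.82  shift [-0.0017 -0.0006  0.0315] turn [0.1 0.  0.1]
```

View pics/s2.png

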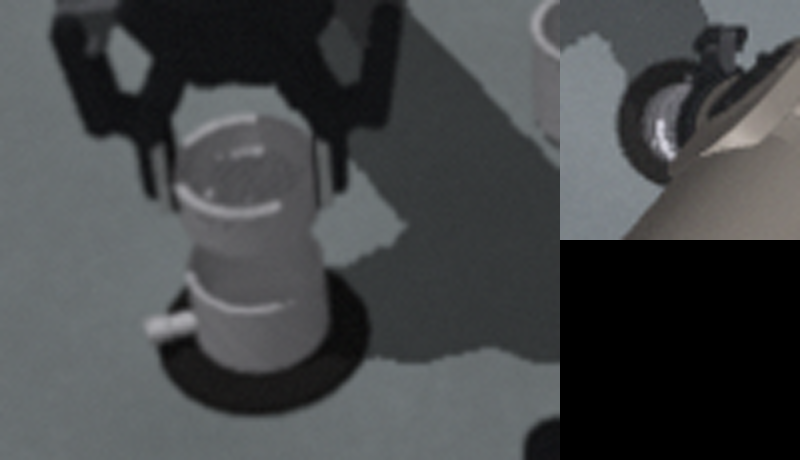

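```bash
cat >> h.py <<'E'
def cyl(c,x,y,z0,z1,r=.030,tol=.006):
    """axis of an upright cylinder of radius r from the outer surface points seen between heights z0,z1"""
    p=cloud(c).reshape(-1,3); p=p[np.isfinite(p[:,2])]
    cam=np.array(c["xyz"])[:2]
    q=np.array([x,y])
    for _ in range(4):
        d=p[:,:2]-q; rr=np.hypot(*d.T); f=(cam-q)/np.linalg.norm(cam-q)
        m=(p[:,2]>z0)&(p[:,2]<z1)&(abs(rr-r)<tol)&(d@f>-.2*r)
        s=least_squares(lambda v:np.hypot(*(p[m][:,:2]-v).T)-r,q,loss="soft_l1",f_scale=.001); q=s.x
    e=np.hypot(*(p[m][:,:2]-q).T)-r
    return q,m.sum(),np.std(e),np.mean(e)
E
python3 - <<'E'
from h import *
c0=np.load("side0.npy",allow_pickle=True).item(); c1=np.load("side1.npy",allow_pickle=True).item()
for c in(c0,c1):
    for z in((.012,.044),(.012,.03),(.028,.044)): print("recv",z,cyl(c,.4925,-.2593,*z))
for z in((.08,.1),(.08,.091),(.09,.1)): print("held",z,cyl(c1,.4925,-.2593,*z))
print("fine0",cyl(c0,.439,.249,.010,.030)); print("med0",cyl(c0,.621,.112,.010,.044)); print("coarse0",cyl(c0,.651,-.124,.010,.06))
print("cover knob",cyl(c0,.498,-.0265,.020,.039,r=.011))
E
```

```text
recv (0.012, 0.044) (array([ 0.49214468, -0.25723101]), np.int64(443), np.float64(0.001210349980922043), np.float64(3.573882512780182e-05))
recv (0.012, 0.03) (array([ 0.49206725, -0.25732962]), np.int64(256), np.float64(0.0013067848611017447), np.float64(0.0001619183450718406))
recv (0.028, 0.044) (array([ 0.49231351, -0.25713468]), np.int64(214), np.float64(0.00098735433270984), np.float64(-0.00013528567484986207))
recv (0.012, 0.044) (array([ 0.4922004, -0.257263 ]), np.int64(458), np.float64(0.0011245880405514816), np.float64(3.236579167176547e-05))
recv (0.012, 0.03) (array([ 0.49208784, -0.25727959]), np.int64(256), np.float64(0.0012708477732134825), np.float64(0.00017072939561074918))
recv (0.028, 0.044) (array([ 0.49232081, -0.25727104]), np.int64(226), np.float64(0.0009294913010429199), np.float64(-0.00012147799706679595))
held (0.08, 0.1) (array([ 0.49308276, -0.25548413]), np.int64(326), np.float64(0.0016252740401273766), np.float64(0.00023396234489541187))
held (0.08, 0.091) (array([ 0.49322035, -0.25531327]), np.int64(176), np.float64(0.001422539159734412), np.float64(0.00017893602468426926))
held (0.09, 0.1) (array([ 0.49298452, -0.25569675]), np.int64(167), np.float64(0.0018122204807550298), np.float64(0.00025985876187772954))
fine0 (array([0.43768391, 0.25148294]), np.int64(147), np.float64(0.0016459449737067377), np.float64(-5.2437839708417044e-05))
med0 (array([0.62145169, 0.11337555]), np.int64(293), np.float64(0.001407447604147536), np.float64(-5.2021275411315236e-05))
coarse0 (array([ 0.65255782, -0.1216965 ]), np.int64(575), np.float64(0.001059197213916888), np.float64(-3.370616019150699e-05))
cover knob (array([ 0.49806347, -0.02332827]), np.int64(72), np.float64(0.0012237582539001905), np.float64(-6.958627202191303e-05))
```

{"method": "move_arm", "body": {"rows": [[[-0.0018, -0.0009, 0], [0, 0, 0], -1], [[-0.0018, -0.0009, 0.01], [0, 0, 0], -1], [[-0.0018, -0.0009, 0.017], [0, 0, 0], -1], [[-0.0018, -0.0009, 0.022], [0, 0, 0], -1], [[-0.0018, -0.0009, 0.026], [0, 0, 0], -1], [[-0.0018, -0.0009, 0.029], [0, 0, 0], -1], [[-0.0018, -0.0009, 0.031], [0, 0, 0], -1], [[-0.0018, -0.0009, 0.031], [0, 0, 0], -1]]}}

```text
time: 8.28
position: [0.4916, -0.2597, 0.0623]
ee_rot: [0.707, 0.708, 0.0, -0.0]
force: [-1.6, 1.2, 2.1]
width: 0.0585
gripper_force: 33.9
```

```bash
python3 - <<'E'
from h import *
c=capture("side"); go(.4925,-.2593,.062,0)
zz=.038
print("held",cyl(c,.4925,-.2573,zz+.010,zz+.030))
p=cloud(c); 
a=cv2.resize(c["frame"][230:345,165:305,::-1],(700,575),interpolation=cv2.INTER_CUBIC)
cv2.imwrite("pics/s3.png",a)
E
```

```text
t 8.32 pos [ 0.4916 -0.2598  0.0623] F [-1.2  0.2  3.7] w 0.0583 j7 0.85  shift [0.0005 0.0009 0.0003] turn [ 0.  -0.   0.1]
held (array([ 0.49085605, -0.25772418]), np.int64(303), np.float64(0.0015760824247788372), np.float64(0.00019429615832463845))
```

View pics/s3.png

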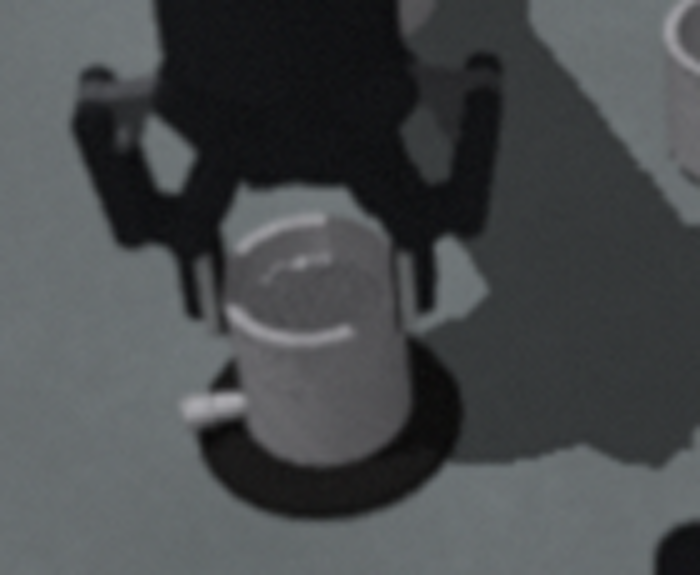

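{"method": "move_arm", "body": {"rows": [[[0, 0, 0.001], [0, 0, 0], -1], [[0, 0, 0.001], [0, 0, 0], 1], [[0, 0, 0], [0, 0, 0], 1], [[0, 0, 0], [0, 0, 0], 1], [[0, 0, -0.03], [0, 0, 0], 1], [[0, 0, -0.08], [0, 0, 0], 1], [[0, 0, -0.12], [0, 0, 0], 1], [[0.05, 0.02, -0.12], [0, 0, 0], 1], [[0.1, 0.04, -0.12], [0, 0, 0], 1]]}}

```text
time: 9.45
position: [0.5322, -0.1591, 0.1827]
ee_rot: [0.707, 0.707, 0.001, 0.001]
force: [1.0, 0.9, -0.3]
width: 0.0853
gripper_force: 0.0
```

```bash
cat >> h.py <<'E'
def top(c,q,lo,hi):
    p=cloud(c).reshape(-1,3); d=np.hypot(*(p[:,:2]-q).T); m=(d<.034)&(d>.024)&(p[:,2]>lo)&(p[:,2]<hi)
    return np.percentile(p[m,2],[50,95,98])
E
python3 - <<'E'
from h import *
c=capture("side"); go(.621,.112,.12,90)
q=cyl(c,.4925,-.2573,.05,.068); print(q, top(c,q[0],.05,.1), cyl(c,.4925,-.2573,.012,.034))
c=capture("top"); p=cloud(c).reshape(-1,3); m=(np.hypot(p[:,0]-.4925,p[:,1]+.2595)<.04)&(p[:,2]>.065)&(p[:,2]<.08)
print(m.sum(),fit(p,m,0) if m.sum() else 0)
E
```

```text
t 9.50 pos [ 0.5359 -0.1489  0.1815] F [ 2.5  6.8 -0.8] w 0.0852 j7 0.53  shift [0.2595 0.088  0.0633] turn [  0.4  -0.2 -89.3]
(array([ 0.49120566, -0.2577779 ]), np.int64(252), np.float64(0.0010228512298365517), np.float64(-0.0001543628283503129)) [0.06294755 0.0711339  0.07169145] (array([ 0.49217909, -0.25716721]), np.int64(312), np.float64(0.0012475548538698096), np.float64(0.00013485043795456112))
44 (array([ 0.48881177, -0.26813074]), 0.030310941696166993)
```

{"method": "move_arm", "body": {"rows": [[[0.06, 0.02, 0], [0, 0, 0], 1], [[0.12, 0.04, 0.015], [0, 0, 0], 1], [[0.18, 0.06, 0.03], [0, 0, 0], 1], [[0.23, 0.08, 0.045], [0, 0, 0], 1], [[0.259, 0.086, 0.06], [0, 0, 0], 1], [[0.259, 0.086, 0.06], [0, 0, 0], 1], [[0.259, 0.086, 0.06], [0, 0, 0], 1]]}}

```text
time: 10.42
position: [0.6168, 0.0966, 0.1222]
ee_rot: [0.708, 0.707, -0.001, 0.001]
force: [0.6, -0.6, -0.3]
width: 0.0852
gripper_force: 0.0
```

```bash
python3 - <<'E'
from h import *
go(.6215,.1112,.034,0)
E
```

```text
t 10.43 pos [0.6168 0.0966 0.1222] F [ 0.6 -0.6 -0.3] w 0.0852 j7 0.15  shift [0.0148 0.0046 0.0881] turn [ 0.   0.1 -0.1]
```

{"method": "move_arm", "body": {"rows": [[[0.0148, 0.0046, 0], [0, 0, 0], 1], [[0.0148, 0.0046, 0.02], [0, 0, 0], 1], [[0.0148, 0.0046, 0.06], [0, 0, 0], 1], [[0.0148, 0.0046, 0.088], [0, 0, 0], 1], [[0.0148, 0.0046, 0.088], [0, 0, 0], 1], [[0.0148, 0.0046, 0.088], [0, 0, 0], -1], [[0.0148, 0.0046, 0.088], [0, 0, 0], -1], [[0.0148, 0.0046, 0.088], [0, 0, 0], -1], [[0.0148, 0.0046, 0.088], [0, 0, 0], -1], [[0.0148, 0.0046, 0.088], [0, 0, 0], -1]]}}

```text
time: 11.68
position: [0.623, 0.1141, 0.0355]
ee_rot: [0.707, 0.708, 0.001, 0.001]
force: [-0.3, -0.6, 6.6]
width: 0.059
gripper_force: 33.1
```

```bash
python3 - <<'E'
from h import *
go(.4916,-.2598,.17,0)
E
```

```text
t 11.68 pos [0.623  0.1141 0.0355] F [-0.3 -0.6  6.6] w 0.0590 j7 0.19  shift [-0.3737 -0.1314 -0.1351] turn [ 0.2 -0.   0.1]
```

{"method": "move_arm", "body": {"rows": [[[0, 0, -0.04], [0, 0, 0], -1], [[0, 0, -0.09], [0, 0, 0], -1], [[-0.04, -0.014, -0.135], [0, 0, 0], -1], [[-0.09, -0.032, -0.135], [0, 0, 0], -1], [[-0.15, -0.053, -0.135], [0, 0, 0], -1], [[-0.21, -0.074, -0.135], [0, 0, 0], -1], [[-0.27, -0.095, -0.135], [0, 0, 0], -1], [[-0.33, -0.116, -0.135], [0, 0, 0], -1], [[-0.372, -0.131, -0.135], [0, 0, 0], -1], [[-0.372, -0.131, -0.135], [0, 0, 0], -1]]}}

```text
time: 12.92
position: [0.4881, -0.2629, 0.1694]
ee_rot: [0.71, 0.704, -0.001, 0.001]
force: [0.4, 0.3, -1.4]
width: 0.0592
gripper_force: 33.5
```

{"method": "move_arm", "body": {"rows": [[[0, 0, 0.01], [0, 0, 0], -1], [[0, 0, 0.03], [0, 0, 0], -1], [[0, 0, 0.05], [0, 0, 0], -1], [[0, 0, 0.05], [0, 0, 0], -1], [[0, 0, 0.05], [0, 0, 0], -1]]}}

```text
time: 13.55
position: [0.4913, -0.2579, 0.1187]
ee_rot: [0.707, 0.708, -0.0, 0.0]
force: [-0.0, 0.5, -1.8]
width: 0.0594
gripper_force: 33.5
```

```bash
python3 - <<'E'
from h import *
c=capture("side"); c=capture("side"); go(.4916,-.2598,.0975,0)
z=bot.state()["position"][2]-.0355
print("held",cyl(c,.4916,-.2578,z+.010,z+.044)); print("fine",cyl(c,.4916,-.2578,.05,.068))
E
```

```text
t 13.65 pos [ 0.4917 -0.2582  0.1194] F [ 0.1 -1.2 -2.3] w 0.0591 j7 0.79  shift [-0.0016 -0.0001  0.0219] turn [0.1 0.  0.1]
held (array([ 0.49128835, -0.25907497]), np.int64(589), np.float64(0.001402824848644588), np.float64(0.00020243938008381601))
fine (array([ 0.491003  , -0.25777732]), np.int64(246), np.float64(0.001103657010114735), np.float64(-0.00015842088910932058))
```

{"method": "move_arm", "body": {"rows": [[[0.0015, 0, 0], [0, 0, 0], -1], [[0.0015, 0, 0.006], [0, 0, 0], -1], [[0.0015, 0, 0.011], [0, 0, 0], -1], [[0.0015, 0, 0.015], [0, 0, 0], -1], [[0.0015, 0, 0.018], [0, 0, 0], -1], [[0.0015, 0, 0.02], [0, 0, 0], -1], [[0.0015, 0, 0.022], [0, 0, 0], -1], [[0.0015, 0, 0.022], [0, 0, 0], -1]]}}

```text
time: 14.65
position: [0.4912, -0.2565, 0.0975]
ee_rot: [0.707, 0.707, 0.0, -0.0]
force: [-1.7, 1.9, 4.5]
width: 0.0593
gripper_force: 34.0
```

```bash
python3 - <<'E'
from h import *
c=capture("side"); go(.4916,-.2598,.0975,0)
z=.062
print("held",cyl(c,.4916,-.2578,z+.010,z+.044)); print("fine",cyl(c,.4916,-.2578,.05,.066),"recv",cyl(c,.4916,-.2578,.012,.04))
E
```

```text
t 14.70 pos [ 0.4913 -0.2565  0.0975] F [-2.5  1.9  5.3] w 0.0593 j7 0.82  shift [-0.0033  0.0003  0.    ] turn [ 0.  -0.   0.1]
held (array([ 0.49114913, -0.25699129]), np.int64(542), np.float64(0.0013748107591942385), np.float64(0.00018384473168748874))
fine (array([ 0.49111633, -0.2576477 ]), np.int64(219), np.float64(0.000802951479516397), np.float64(-3.944761267083477e-06)) recv (array([ 0.49217522, -0.25728913]), np.int64(388), np.float64(0.0011685647068925527), np.float64(7.025212469390369e-05))
```

Seated (z as computed, offset under 1 mm). Release and rise.

{"method": "move_arm", "body": {"rows": [[[0, 0, 0], [0, 0, 0], 1], [[0, 0, 0], [0, 0, 0], 1], [[0, 0, 0], [0, 0, 0], 1], [[0, 0, -0.03], [0, 0, 0], 1], [[0, 0, -0.08], [0, 0, 0], 1], [[0, 0.01, -0.1], [0, 0, 0], 1], [[0.03, 0.06, -0.1], [0, 0, 0], 1], [[0.06, 0.11, -0.1], [0, 0, 0], 1], [[0.06, 0.11, -0.1], [0, 0, 0], 1]]}}

```text
time: 15.82
position: [0.6057, -0.1908, 0.1958]
ee_rot: [0.703, 0.711, 0.001, -0.0]
force: [-0.0, -0.3, -0.5]
width: 0.0858
gripper_force: 0.0
```

```bash
python3 - <<'E'
from h import *
c=capture("side"); go(.6526,-.1238,.12,0)
q=cyl(c,.4916,-.2578,.074,.105);print("med",q,top(c,q[0],.08,.13)); print("fine",cyl(c,.4916,-.2578,.05,.066))
print("coarse",cyl(c,.652,-.122,.010,.06))
E
```

```text
t 15.88 pos [ 0.6028 -0.1939  0.196 ] F [ 0.2 -0.8 -0.3] w 0.0852 j7 0.59  shift [0.0698 0.0503 0.0759] turn [-0.   0.   0.4]
med (array([ 0.49115072, -0.25709251]), np.int64(460), np.float64(0.0008660071645936896), np.float64(-3.168481914538625e-05)) [0.09667884 0.10807171 0.10857969]
fine (array([ 0.49120839, -0.25781119]), np.int64(212), np.float64(0.0007457300111764708), np.float64(6.002444227796996e-06))
coarse (array([ 0.65242997, -0.12164377]), np.int64(575), np.float64(0.0010283071955472642), np.float64(-2.743598397283722e-05))
```

{"method": "move_arm", "body": {"rows": [[[0.04, 0.03, 0.02], [0, 0, 0], 1], [[0.07, 0.0495, 0.05], [0, 0, 0], 1], [[0.07, 0.0495, 0.07], [0, 0, 0], 1], [[0.07, 0.0495, 0.07], [0, 0, 0], 1], [[0.07, 0.0495, 0.07], [0, 0, 0], 1]]}}

```text
time: 16.5
position: [0.6499, -0.129, 0.1282]
ee_rot: [0.708, 0.706, -0.0, 0.001]
force: [-0.4, 0.3, 0.4]
width: 0.0852
gripper_force: 0.0
```

```bash
python3 - <<'E'
from h import *
go(.6526,-.1234,.046,0)
E
```

```text
t 16.50 pos [ 0.6499 -0.129   0.1282] F [-0.4  0.3  0.4] w 0.0852 j7 0.51  shift [0.0057 0.0026 0.0822] turn [ 0.1  0.1 -0.1]
```

{"method": "move_arm", "body": {"rows": [[[0.0045, 0.0026, 0.01], [0, 0, 0], 1], [[0.0045, 0.0026, 0.03], [0, 0, 0], 1], [[0.0045, 0.0026, 0.06], [0, 0, 0], 1], [[0.0045, 0.0026, 0.082], [0, 0, 0], 1], [[0.0045, 0.0026, 0.082], [0, 0, 0], -1], [[0.0045, 0.0026, 0.082], [0, 0, 0], -1], [[0.0045, 0.0026, 0.082], [0, 0, 0], -1], [[0.0045, 0.0026, 0.082], [0, 0, 0], -1], [[0.0045, 0.0026, 0.082], [0, 0, 0], -1], [[0.0045, 0.0026, 0.082], [0, 0, 0], -1]], "grip_force": 35}}

```text
time: 17.75
position: [0.6531, -0.1216, 0.045]
ee_rot: [0.707, 0.708, 0.0, 0.0]
force: [0.2, -0.8, -2.3]
width: 0.0587
gripper_force: 37.8
```

```bash
python3 - <<'E'
from h import *
go(.4913,-.2582,.19,0)
E
```

```text
t 17.75 pos [ 0.6531 -0.1216  0.045 ] F [ 0.2 -0.8 -2.3] w 0.0587 j7 0.56  shift [-0.1363 -0.162  -0.1451] turn [ 0.  -0.   0.1]
```

{"method": "move_arm", "body": {"rows": [[[0, 0, -0.04], [0, 0, 0], -1], [[0, 0, -0.09], [0, 0, 0], -1], [[0, 0, -0.135], [0, 0, 0], -1], [[-0.03, -0.036, -0.145], [0, 0, 0], -1], [[-0.07, -0.083, -0.145], [0, 0, 0], -1], [[-0.11, -0.13, -0.145], [0, 0, 0], -1], [[-0.136, -0.162, -0.145], [0, 0, 0], -1], [[-0.136, -0.162, -0.145], [0, 0, 0], -1], [[-0.136, -0.162, -0.125], [0, 0, 0], -1], [[-0.136, -0.162, -0.12], [0, 0, 0], -1]]}}

```text
time: 19.0
position: [0.4913, -0.2558, 0.1626]
ee_rot: [0.706, 0.708, -0.001, -0.002]
force: [0.0, 1.1, -2.0]
width: 0.0585
gripper_force: 38.7
```

{"method": "move_arm", "body": {"rows": [[[0, 0, 0], [0, 0, 0], -1], [[0, 0, 0], [0, 0, 0], -1]]}}

```text
time: 19.25
position: [0.4918, -0.2577, 0.1648]
ee_rot: [0.706, 0.708, -0.0, 0.0]
force: [-0.7, -0.6, -0.9]
width: 0.0589
gripper_force: 38.7
```

```bash
python3 - <<'E'
from h import *
c=capture("side"); c=capture("side"); go(.4913,-.2582,.145,0)
z=bot.state()["position"][2]-.045
print("held",cyl(c,.4916,-.2578,z+.010,z+.060),cyl(c,.4916,-.2578,z+.010,z+.03)); print("med",cyl(c,.4916,-.2578,.074,.105))
E
```

```text
t 19.35 pos [ 0.4917 -0.2579  0.1651] F [ 0.4 -0.6 -1.4] w 0.0586 j7 0.75  shift [-0.0002 -0.0004  0.0201] turn [0.  0.  0.1]
held (array([ 0.49140192, -0.25784839]), np.int64(960), np.float64(0.0012805965573464894), np.float64(0.00023103254530248114)) (array([ 0.49139027, -0.25774895]), np.int64(360), np.float64(0.0008083290665518403), np.float64(4.856817720602608e-06))
med (array([ 0.49109309, -0.25696172]), np.int64(463), np.float64(0.0008463027803386298), np.float64(-5.885965841704503e-06))
```

{"method": "move_arm", "body": {"rows": [[[0.0007, -0.0003, 0], [0, 0, 0], -1], [[0.0007, -0.0003, 0.006], [0, 0, 0], -1], [[0.0007, -0.0003, 0.01], [0, 0, 0], -1], [[0.0007, -0.0003, 0.014], [0, 0, 0], -1], [[0.0007, -0.0003, 0.017], [0, 0, 0], -1], [[0.0007, -0.0003, 0.019], [0, 0, 0], -1], [[0.0007, -0.0003, 0.0205], [0, 0, 0], -1], [[0.0007, -0.0003, 0.0205], [0, 0, 0], -1]]}}

```text
time: 20.35
position: [0.4911, -0.2573, 0.1447]
ee_rot: [0.707, 0.708, 0.0, 0.0]
force: [0.3, 0.2, 0.4]
width: 0.0588
gripper_force: 38.9
```

```bash
python3 - <<'E'
from h import *
c=capture("side"); go(.4913,-.2582,.145,0)
z=.1
print("held",cyl(c,.4916,-.2578,z+.010,z+.060)); print("med",cyl(c,.4916,-.2578,.074,.102))
E
```

```text
t 20.40 pos [ 0.4911 -0.2574  0.1447] F [-1.3 -0.1  1.3] w 0.0585 j7 0.77  shift [-0.0008  0.0002 -0.0003] turn [ 0.  -0.   0.1]
held (array([ 0.49065907, -0.25742978]), np.int64(925), np.float64(0.001275705856959812), np.float64(0.000205795193215788))
med (array([ 0.49111422, -0.25697217]), np.int64(432), np.float64(0.0008051597436185184), np.float64(8.124243778646723e-06))
```

{"method": "move_arm", "body": {"rows": [[[0, 0, 0.001], [0, 0, 0], -1], [[0, 0, 0.001], [0, 0, 0], 1], [[0, 0, 0], [0, 0, 0], 1], [[0, 0, 0], [0, 0, 0], 1], [[0, 0, -0.03], [0, 0, 0], 1], [[0, 0, -0.08], [0, 0, 0], 1], [[0.02, 0, -0.1], [0, 0, 0], 1], [[0.08, 0.002, -0.1], [0, 0, 0], 1], [[0.14, 0.005, -0.08], [0, 0, 0], 1], [[0.2, 0.007, -0.04], [0, 0, 0], 1]]}}

```text
time: 21.65
position: [0.4988, -0.0635, 0.1907]
ee_rot: [0.706, 0.708, 0.002, 0.001]
force: [-0.3, -0.1, 0.4]
width: 0.0849
gripper_force: 0.0
```

{"method": "move_arm", "body": {"rows": [[[0.03, 0, 0.06], [0, 0, 0], 1], [[0.03, 0, 0.08], [0, 0, 0], 1], [[0.03, 0, 0.08], [0, 0, 0], 1], [[0.03, 0, 0.08], [0, 0, 0], 1]]}}

```text
time: 22.15
position: [0.4984, -0.0367, 0.1113]
ee_rot: [0.707, 0.707, 0.001, 0.001]
force: [-0.5, 0.8, -0.8]
width: 0.0853
gripper_force: 0.0
```

```bash
python3 - <<'E'
from h import *
c=capture("side"); go(.4982,-.0258,.036,0)
q=cyl(c,.4916,-.2578,.112,.158);print("coarse",q,top(c,q[0],.14,.2)); print("med",cyl(c,.4916,-.2578,.074,.102),"fine",cyl(c,.4916,-.2578,.05,.066))
E
```

```text
t 22.20 pos [ 0.4986 -0.0368  0.1116] F [-0.9 -0.   0.2] w 0.0853 j7 0.33  shift [ 0.0109 -0.0007  0.0756] turn [ 0.2 -0.   0. ]
coarse (array([ 0.49076971, -0.25757666]), np.int64(800), np.float64(0.0007775091641550839), np.float64(-1.0733468352714738e-06)) [0.15343912 0.1622292  0.16264475]
med (array([ 0.49105312, -0.25700171]), np.int64(435), np.float64(0.0007717817473838153), np.float64(8.680589450081552e-06)) fine (array([ 0.49117674, -0.2577512 ]), np.int64(228), np.float64(0.0008046207805683667), np.float64(1.0619258260999603e-06))
```

{"method": "move_arm", "body": {"rows": [[[0.0109, -0.0007, 0.02], [0, 0, 0], 1], [[0.0109, -0.0007, 0.05], [0, 0, 0], 1], [[0.0109, -0.0007, 0.0756], [0, 0, 0], 1], [[0.0109, -0.0007, 0.0756], [0, 0, 0], -1], [[0.0109, -0.0007, 0.0756], [0, 0, 0], -1], [[0.0109, -0.0007, 0.0756], [0, 0, 0], -1], [[0.0109, -0.0007, 0.0756], [0, 0, 0], -1], [[0.0109, -0.0007, 0.0756], [0, 0, 0], -1], [[0.0109, -0.0007, 0.0756], [0, 0, 0], -1], [[0.0109, -0.0007, 0.0756], [0, 0, 0], -1]]}}

```text
time: 23.45
position: [0.4977, -0.025, 0.0357]
ee_rot: [0.707, 0.708, 0.001, 0.0]
force: [-1.1, 0.9, 5.8]
width: 0.0203
gripper_force: 34.2
```

{"method": "move_arm", "body": {"rows": [[[0, 0, 0], [0, 0, 0], -1], [[0, 0, 0], [0, 0, 0], -1], [[0, 0, 0], [0, 0, 0], -1], [[0, 0, 0], [0, 0, 0], -1]]}}

```text
time: 23.95
position: [0.4977, -0.025, 0.0357]
ee_rot: [0.707, 0.708, 0.001, 0.0]
force: [-1.3, -0.3, 7.1]
width: 0.0205
gripper_force: 34.2
```

```bash
python3 - <<'E'
from h import *
go(.4913,-.2582,.24,0)
E
```

```text
t 23.95 pos [ 0.4977 -0.025   0.0357] F [-1.3 -0.3  7.1] w 0.0205 j7 0.42  shift [-0.233  -0.0062 -0.2044] turn [ 0.1 -0.   0.1]
```

{"method": "move_arm", "body": {"rows": [[[0, 0, -0.04], [0, 0, 0], -1], [[0, 0, -0.09], [0, 0, 0], -1], [[0, 0, -0.14], [0, 0, 0], -1], [[-0.03, 0, -0.19], [0, 0, 0], -1], [[-0.07, -0.002, -0.205], [0, 0, 0], -1], [[-0.12, -0.004, -0.205], [0, 0, 0], -1], [[-0.17, -0.005, -0.205], [0, 0, 0], -1], [[-0.21, -0.006, -0.205], [0, 0, 0], -1], [[-0.233, -0.006, -0.205], [0, 0, 0], -1], [[-0.233, -0.006, -0.205], [0, 0, 0], -1]]}}

```text
time: 25.2
position: [0.4899, -0.2601, 0.2397]
ee_rot: [0.708, 0.706, -0.0, 0.0]
force: [-0.4, 0.1, -0.8]
width: 0.0205
gripper_force: 34.9
```

{"method": "move_arm", "body": {"rows": [[[0, 0, 0.015], [0, 0, 0], -1], [[0, 0, 0.03], [0, 0, 0], -1], [[0, 0, 0.03], [0, 0, 0], -1], [[0, 0, 0.03], [0, 0, 0], -1], [[0, 0, 0.03], [0, 0, 0], -1]]}}

```text
time: 25.82
position: [0.4913, -0.2581, 0.21]
ee_rot: [0.707, 0.708, 0.0, 0.0]
force: [-0.7, -0.7, -1.6]
width: 0.0207
gripper_force: 34.9
```

```bash
python3 - <<'E'
from h import *
c=capture("side"); c=capture("side"); np.save("side2.npy",c,allow_pickle=True); go(.4913,-.2582,.1897,0)
z=bot.state()["position"][2]-.0357
print(z,"plate",cyl(c,.4916,-.2578,z+.0085,z+.012),"skirt",cyl(c,.4916,-.2578,z+.001,z+.007,r=.025,tol=.004)); print("coarse",cyl(c,.4916,-.2578,.112,.155))
cv2.imwrite("pics/s4.png",cv2.resize(c["frame"][170:320,150:310,::-1],(640,600),interpolation=cv2.INTER_CUBIC))
E
```

```text
t 25.93 pos [ 0.4913 -0.2581  0.2099] F [-0.2 -0.4 -0.2] w 0.0200 j7 0.73  shift [-0.0001  0.      0.0202] turn [0.1 0.  0.1]
0.17424588228442908 plate (array([ 0.49107239, -0.25556116]), np.int64(129), np.float64(0.001939541223205279), np.float64(-0.000653605998988159)) skirt (array([ 0.49198332, -0.25670625]), np.int64(14), np.float64(0.0011766220354089904), np.float64(-3.0440361044074232e-05))
coarse (array([ 0.49080756, -0.25753386]), np.int64(756), np.float64(0.0007559731978873911), np.float64(4.691698837760299e-06))
```

View pics/s4.png

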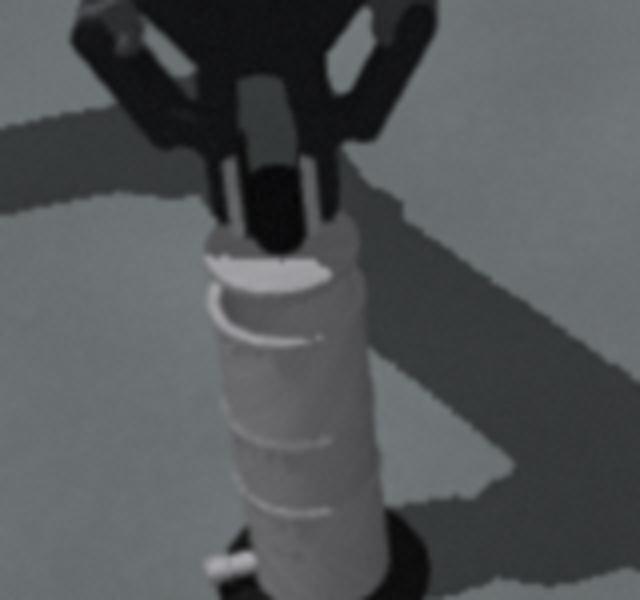

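```bash
cat >> h.py <<'E'
def proj(c,P):
    K=np.array([[c["fx"],0,c["cx"]],[0,c["fy"],c["cy"]],[0,0,1.]]); M=rot(c).T
    return cv2.projectPoints(np.asarray(P,float),cv2.Rodrigues(M)[0],-M@np.array(c["xyz"]),K,np.array([c["k1"],0,0,0,0.]))[0].reshape(-1,2)
E
python3 - <<'E'
from h import *
c=np.load("side2.npy",allow_pickle=True).item()
u0,v0,s=195,222,10; h,w=48,52
base=cv2.resize(c["frame"][v0:v0+h,u0:u0+w,::-1],None,fx=s,fy=s,interpolation=cv2.INTER_CUBIC)
base=cv2.convertScaleAbs(base,alpha=1.5)
a=np.linspace(0,2*np.pi,121)
def ring(im,x,y,z,r,col):
    q=(proj(c,np.stack([x+r*np.cos(a),y+r*np.sin(a),0*a+z],1))-[u0-.5,v0-.5])*s
    cv2.polylines(im,[q.astype(np.int32)],True,col,1,cv2.LINE_AA)
out=[]
# plate outline: skirt-shoulder z+.008 and top z+.013
z=.1742
from itertools import product
im=base.copy()
ring(im,.4911,-.2556,z+.013,.03,(0,255,0)); ring(im,.4908,-.2575,.162,.03,(255,255,0))
ring(im,.4911,-.2581,z+.013,.03,(0,0,255))
ring(im,.4911,-.2556,z+.008,.03,(0,255,0));
ring(im,.4911,-.2581,z+.008,.03,(0,0,255));
cv2.imwrite("pics/s5.png",im)
E
```

```text
(no output)
```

View pics/s5.png

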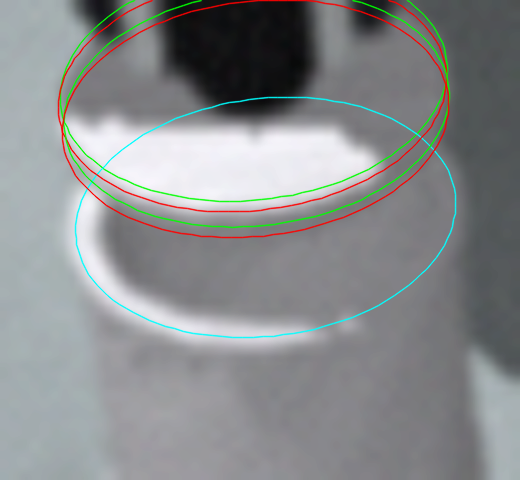

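{"method": "move_arm", "body": {"rows": [[[0, 0, 0.005], [0, 0, 0], -1], [[0, 0, 0.01], [0, 0, 0], -1], [[0, 0, 0.013], [0, 0, 0], -1], [[0, 0, 0.016], [0, 0, 0], -1], [[0, 0, 0.018], [0, 0, 0], -1], [[0, 0, 0.02], [0, 0, 0], -1], [[0, 0, 0.0205], [0, 0, 0], -1], [[0, 0, 0.0205], [0, 0, 0], -1]]}}

```text
time: 26.92
position: [0.4912, -0.2582, 0.1897]
ee_rot: [0.707, 0.708, 0.0, 0.0]
force: [-1.0, 0.7, 6.4]
width: 0.0204
gripper_force: 35.5
```

```bash
python3 - <<'E'
from h import *
go(.4913,-.2582,.1897,0)
c=capture("side")
print("coarse",cyl(c,.4916,-.2578,.112,.155),"plate",cyl(c,.4916,-.2578,.1625,.166))
cv2.imwrite("pics/s6.png",cv2.convertScaleAbs(cv2.resize(c["frame"][205:265,185:255,::-1],(700,600),interpolation=cv2.INTER_CUBIC),alpha=1.5))
E
```

```text
t 26.93 pos [ 0.4912 -0.2582  0.1897] F [-1.   0.7  6.4] w 0.0204 j7 0.75  shift [0.     0.0001 0.    ] turn [ 0.  -0.   0.1]
coarse (array([ 0.49091223, -0.25771101]), np.int64(762), np.float64(0.0007705182726575291), np.float64(4.468039211183311e-06)) plate (array([ 0.49112795, -0.2557774 ]), np.int64(130), np.float64(0.0022194529941962846), np.float64(-0.0007356594669207359))
```

View pics/s6.png

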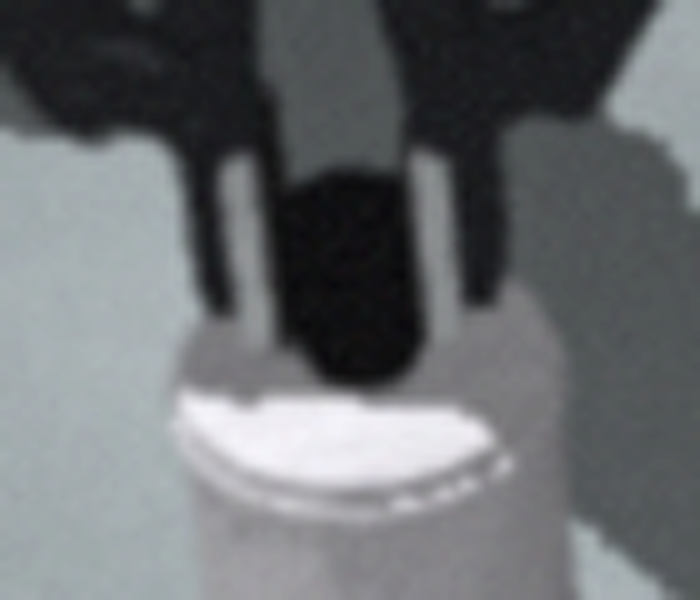

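{"method": "move_arm", "body": {"rows": [[[0, 0, 0], [0, 0, 0], 1], [[0, 0, 0], [0, 0, 0], 1], [[0, 0, 0], [0, 0, 0], 1], [[0, 0, 0], [0, 0, 0], 1], [[0, 0, -0.03], [0, 0, 0], 1], [[0, 0, -0.09], [0, 0, 0], 1], [[0.05, 0, -0.12], [0, 0, 0], 1], [[0.11, 0, -0.12], [0, 0, 0], 1], [[0.17, 0, -0.12], [0, 0, 0], 1], [[0.2, 0, -0.12], [0, 0, 0], 1]]}}

```text
time: 28.22
position: [0.4906, -0.054, 0.309]
ee_rot: [0.705, 0.709, 0.001, -0.001]
force: [1.4, 0.1, 0.2]
width: 0.0852
gripper_force: 0.0
```

{"method": "move_arm", "body": {"rows": [[[0.02, 0, 0], [0, 0, 0], 1], [[0.04, 0, 0], [0, 0, 0], 1], [[0.04, 0, 0], [0, 0, 0], 1]]}}

```text
time: 28.6
position: [0.4907, -0.0165, 0.3089]
ee_rot: [0.705, 0.709, 0.0, -0.0]
force: [0.4, -0.8, 0.1]
width: 0.0854
gripper_force: 0.0
```

```bash
python3 - <<'E'
from h import *
for n in("side","top"):
    c=capture(n); p=cloud(c).reshape(-1,3); d=np.hypot(p[:,0]-.491,p[:,1]+.2575)
    m=(d>.015)&(d<.026)&(p[:,2]>.15); k=(d<.015)&(p[:,2]>.18)
    A=np.c_[p[m][:,:2]-[.491,-.2575],np.ones(m.sum())]; co=np.linalg.lstsq(A,p[m][:,2],rcond=None)[0]
    print(n,"plate z",m.sum(),np.median(p[m,2]),"tilt",co[:2],"knob",np.percentile(p[k,2],95),
     "circle",fit(p,(d<.04)&(p[:,2]>.163)&(p[:,2]<.172),0),"knobc",fit(p,k&(p[:,2]>.192),0))
    if n=="side":
        for z in((.112,.155),(.074,.102),(.05,.066),(.012,.034)): print(cyl(c,.4916,-.2578,*z)[0])
        cv2.imwrite("pics/s7.png",cv2.convertScaleAbs(cv2.resize(c["frame"][195:345,160:300,::-1],(560,600),interpolation=cv2.INTER_CUBIC),alpha=1.5))
E
```

```text
side plate z 297 0.16660656309835803 tilt [0.00077073 0.00221084] knob 0.1973103445251208 circle (array([ 0.49160938, -0.25761853]), 0.03140501976013184) knobc (array([ 0.49155728, -0.2585874 ]), 0.011124370574951171)
[ 0.49079417 -0.25754134]
[ 0.4910585  -0.25693614]
[ 0.49114331 -0.25762922]
[ 0.49203593 -0.25721681]
top plate z 194 0.16713296936127564 tilt [ 0.0023458  -0.01700708] knob 0.2020859643438886 circle (array([ 0.49227673, -0.26046777]), 0.031457862854003905) knobc (array([ 0.49033783, -0.25952173]), 0.01143147087097168)
```

View pics/s7.png

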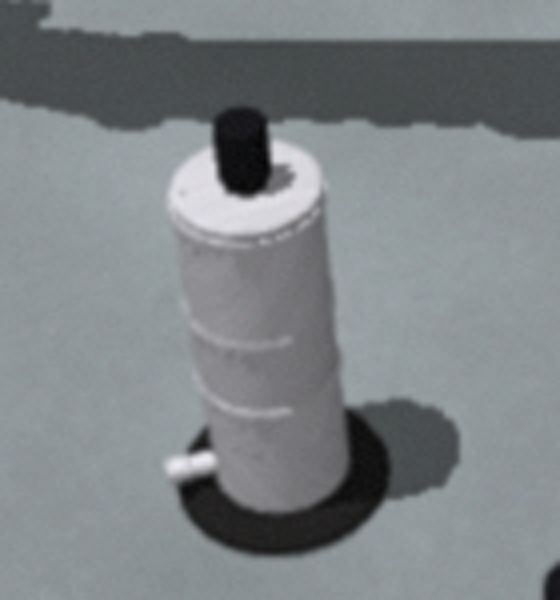

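The column stands complete and upright: the plate's top reads 0.1666–0.167 m against 0.167 m expected, and the knob's top reads 0.197 m. The axes agree to about 1 mm and the gripper is clear, so I'm handing in.

```bash
python3 -c "
from workcell import ticket
print(ticket.sign_off())"
```

```text
the job is handed in; nothing more can be done
None
```

The sieve column stands complete on the receiver (fine, medium, coarse, cover), measured seated and upright to about 1 mm, the bystanders weren't touched, and the job was handed in at about 29 s; the sign-off returned no verdict.

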